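# Set out the fly-tying bench

### The job

Set out the fly-tying bench: stand the glass jar in the middle of the round cork coaster and the large thread spool upright in the middle of the square plywood block, then put the small spool upright and centred on top of the large one. Stand the brass hair stacker upright on its foot on the bench top, exactly halfway between the coaster and the block and in line with them. Let go of everything, and leave the vise, the scissors and the amber bottle where they are.

Things in the scene. Friction and masses are not known exactly. Their poses are not given: they have to be found in the camera images.
- jar_mid (a point): Closed clear glass jar about half full of dark beads (seen dimly through the pale glass), with a flat white screw lid, a plain upright cylinder 56 mm in diameter and 65 mm tall (lid: the top 14 mm), about 0.16 kg. Loose, stands upright on the bench at the start. The point is its centre, half-way up (32.5 mm above its underside); z is its upright axis.
- large_spool_mid (a point): Large wooden thread spool standing on end: two wooden flanges 44 mm in diameter and 6 mm thick with pale thread between them (41 mm across), 50 mm tall, flat ends, about 60 g. Loose, upright at the start. The point is its centre, 25 mm above its underside; z is its upright axis.
- small_spool_mid (a point): Small wooden thread spool standing on end, same look as the large one: flanges 28 mm in diameter and 6 mm thick, thread 25 mm across, 36 mm tall, flat ends, about 25 g. Loose, upright at the start. The point is its centre, 18 mm above its underside; z is its upright axis.
- stacker_mid (a point): Brass hair stacker: an upright brass tube 26 mm in diameter on a foot 34 mm in diameter and 10 mm high, 75 mm tall in all, with a dark line round it and a dark mouth at the top, about 0.1 kg. Loose, upright on its foot at the start. The point is its centre, 37.5 mm above the underside of the foot; z is its upright axis.
- coaster: Round cork coaster, 90 mm in diameter and 6 mm thick, fixed flat on the bench. The origin is the centre of its underside. Its own x axis runs along the line through the coaster's and the block's centres (either way); those centres are 240 mm apart.
- block: Square plywood block, 70 x 70 mm and 12 mm thick, fixed flat on the bench. The origin is the centre of its underside.
- vise: Fly-tying vise, to be left alone: dark steel base 100 x 90 mm (x, y) and 14 mm thick, a thin upright post and a head with jaws, 208 mm tall in all. It stands loose on the bench, 1.8 kg. The origin is the centre of the base's underside; the head overhangs no more than 20 mm beyond the base.
- scissors: Small steel scissors with brass finger loops, to be left alone: lying flat and loose, 105 mm long along their own x (blades to +x), 56 mm wide, 8 mm high. The origin is at bench height near the middle.
- bottle: Small amber glass bottle with a black cap, to be left alone: standing loose, 32 mm in diameter, 59 mm tall. The origin is the centre of its underside.
Not all that is in view belongs to the job. What is shaped like the part that bears large_spool_mid but turquoise is not meant. What is shaped like the part that bears stacker_mid but turquoise is not meant.

How it is judged:
By the outcome, as a careful person would: the job done as asked, in the order asked, and still so for the second after the job is handed in, with the robot touching nothing.
It also fails if it takes over 109 s, if anything falls off the work surface, if the arm or the gripper's body presses on something with over 40 N, if the wrist force passes 120 N, or if a joint passes its speed limit or range.

### The arm

A 6-joint arm with a two-finger parallel gripper is mounted at the origin on the work surface. World frame = base frame: x ahead of the robot, y to its left, z up, the work surface at z = 0. Lengths are in m, angles in degrees, forces in N, time in s.
With the tool pointing down it reaches from about 0.4 to 0.825 m from the base axis. Payload 7 kg.
Tool frame: the origin (TCP) lies on the centre line of the jaws, within the pads' length; the fingertips stand 19 mm ahead of it and the grasp point (between the pads) is the TCP; z points along the fingers, y is the line along which they close (so a half turn about z gives the same grasp; the last joint's range is limited). The gripper opens to 88 mm and grips with 3 to 60 N. Pads are 19 mm wide; open, the fingers measure 130 mm over their backs; the gripper's body (78 mm by 193 mm) begins 47 mm behind the grasp point.
Start: joints at [-48.237, 20.546, 0.682, 0, -70.136, -16.507], TCP at [0.288, -0.61, 0.246] pointing down, gripper open.
Joint ranges: [-176.03, 176.03], [-82.01, 121.73], [-58.28, 71.71], [-173.87, 95.51], [-174.79, -0.11], [-173.66, 173.66]. Speed limits (degrees/s): [136.94, 136.94, 172.46, 180, 180, 180].

### API

Orientations are given as [roll, pitch, yaw] about the fixed x, y, z axes, in that order (R = Rz(yaw) Ry(pitch) Rx(roll)).
In Python, from plant import get_state, capture, close_job gives the robot as it stands.
- The arm moves only by the tool apply_moves, never from a script. Its argument "targets" is a list of rows, each a list of 7 numbers: the opening, from 0 (shut) to 1 (fully open), then the shift along the tool's x, y, z normalised to -1 to 1, where 1 is 1000 mm, then the turn, a rotation vector about the tool's x, y, z normalised to -1 to 1, where 1 is 90 degrees. In form: [[claw, tx, ty, tz, ax, ay, az], ...]. A call has 1 to 20 rows; each row shifts and turns the commanded pose from where the row before left it, along the tool's axes as they then stand; what a row does not reach is not made up. A row lasts 1/12 s, in which the tool goes at most 41.7 mm and 7.16 degrees, less where a joint would pass 70% of its speed; a pose out of reach is approached as far as the arm can. A call with a number of a shift or a turn outside -1 to 1 is refused whole. A call with a gripper value outside its range is refused whole. The fingers move at their own pace and stop on an object; "newtons" is the grip in N (left out, the last holds). Time passes only in rows, so rows that do not move let the fingers close. It gives the time, the measured TCP pose, the force, the opening and the grip force at its end, in the units of the state.
- get_state(): the state, without advancing time (a new reading comes with each control period).
- capture(name): name is "scene" or "top" or "wrist"; returns a dict with "frame" (400x640x3 uint8, red, green, blue), "range_z" (400x640 float32, m along the optical axis (not along the pixel's ray), 0 where there is no reading), "camera_matrix" (3x3 intrinsics, pixels), "T" (4x4, takes a point from camera to world coordinates). Camera axes: x right, y down, z forward; pixel columns grow to the right and rows downward; lengths in m; the calibration is good to about 2 mm. The wrist camera is an equidistant fisheye: a pixel r from the principal point sees the ray r / f radians off the axis. A picture is of the moment at which its call begins.
- close_job(): hands the job in; it is judged then, once.
The state is a dict: "time_s": time; "joints": joint angles; "qd": joint speeds; "joint_torque": joint torques, N m; "tcp_pos": TCP position; "eef_rot": TCP orientation; "contact_force": force on the tool from outside, world axes, zero at the start; "moment": the same for the moment, N m; "gripper_width": finger opening in m; "gripper_force": force on a finger pad.
Only numpy, scipy, OpenCV 4.12 (cv2) and the standard library are available. Lean on these libraries where they do the work, as an engineer would, in place of code of your own. Each camera call takes 0.05 s, during which the arm holds its last target. There are 200 camera calls.

## Working session

There is one attempt and no reset: what is moved stays moved. The work goes in short steps, Python scripts to look and compute and a tool call to move; the robot and the scene stay as the last step left them, time stands still between calls to the robot, and variables do not carry over. Pictures are saved under pics/ and viewed, at most 14 in all, crops included, and the job is handed in when it is done.

Besides the shell and the picture viewer there is one more tool, called after "Call:" in YAML: its name, and indented under it one key for each argument. apply_moves: Moves the arm, as the interface text tells. Scaled input: -1 to 1 covers 1000 mm each way for a shift and 90 degrees each way for a turn. Its arguments: {"type":"object","properties":{"targets":{"type":"array","items":{"type":"array","items":{"type":"number"}}},"newtons":{"type":"number"}},"required":["targets"]}

```bash
mkdir -p pics; ls; cat > h.py <<'E'
import numpy as np, cv2
from plant import get_state, capture, close_job
def snap(n,f):
    c=capture(n); cv2.imwrite('pics/'+f+'.png',c['frame'][:,:,::-1]); np.savez('pics/'+f+'.npz',**c); return c
def cloud(c):
    K=c['camera_matrix'];z=c['range_z'];v,u=np.mgrid[:z.shape[0],:z.shape[1]]
    P=np.stack([(u-K[0,2])/K[0,0]*z,(v-K[1,2])/K[1,1]*z,z],-1)
    return P@c['T'][:3,:3].T+c['T'][:3,3]
E
python3 - <<'E'
from h import *
for n in ['scene','top']:
    c=snap(n,n+'0'); print(c['camera_matrix'],c['T'].round(3))
print(get_state())
E
```

```text
pics
[[453.60013825   0.         322.34238907]
 [  0.         453.60013825 203.76008665]
 [  0.           0.           1.        ]] [[-0.496  0.547 -0.674  1.284]
 [ 0.868  0.328 -0.373  0.371]
 [ 0.017 -0.77  -0.637  0.689]
 [ 0.     0.     0.     1.   ]]
[[399.79047006   0.         325.67563543]
 [  0.         399.79047006 188.27195867]
 [  0.           0.           1.        ]] [[-0.013 -0.989  0.147  0.439]
 [-1.     0.014  0.01  -0.012]
 [-0.012 -0.146 -0.989  1.199]
 [ 0.     0.     0.     1.   ]]
{'time_s': 0.1, 'joints': array([-4.82376866e+01,  2.05876128e+01,  6.37031207e-01, -1.90931408e-02,
       -7.01376241e+01, -1.65059846e+01]), 'qd': array([-0.07448842, -0.10324636,  0.02306429,  0.02955099, -0.07759754,
        0.01791421]), 'joint_torque': array([-4.19662902e-04, -5.84163666e+01,  2.93751723e+01,  7.01548576e+00,
        1.01069076e-02, -5.22860773e-05]), 'tcp_pos': array([ 0.28778007, -0.61009175,  0.2446938 ]), 'eef_rot': array([ 1.79910329e+02, -7.85319269e-03, -1.54750166e+02]), 'contact_force': array([-0.72322783, -0.36269927,  0.2635245 ]), 'moment': array([0.01607429, 0.03257729, 0.04066779]), 'gripper_force': 0.0, 'gripper_width': 0.0876747366976616}
```

View pics/top0.png

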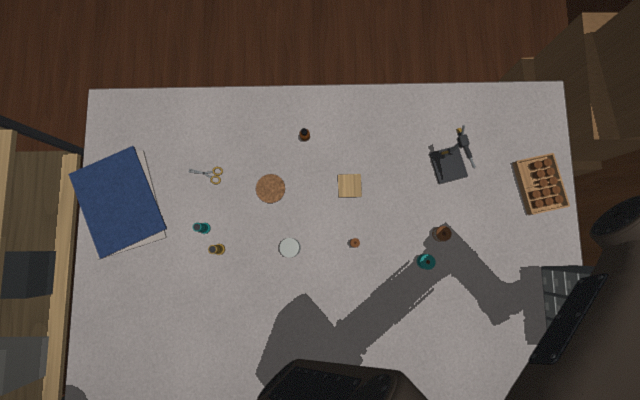

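View pics/scene0.png

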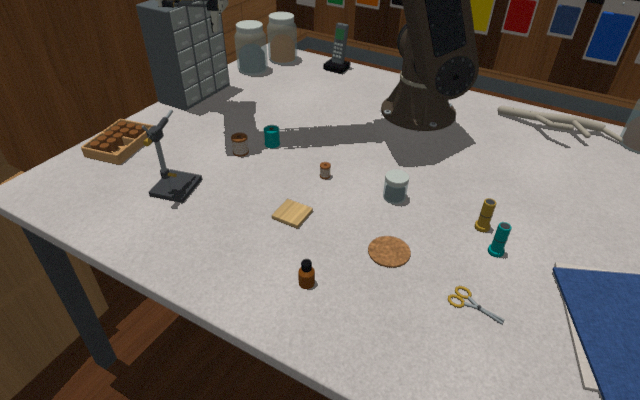

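Top view: coaster (270,188), block (349,185), jar (289,247), bottle (304,134), scissors (207,175), vise (450,163). 
Candidates:
- Large spool: wooden (442,232) against turquoise (427,262). I choose the wooden one.
- Stacker: brass (216,249) against turquoise (202,228). I choose the brass one.
- Small spool: (354,243).
- Jar: white lid at (289,247). The big jars at the back of the scene view are not meant.

```bash
cat >> h.py <<'E'
def topat(c,P,uv,r,zlo,zhi):
    u,v=uv; m=np.zeros(P.shape[:2],bool); m[max(0,v-r):v+r,max(0,u-r):u+r]=1
    m&=(P[...,2]>zlo)&(P[...,2]<zhi)&(c['range_z']>0); q=P[m]
    if len(q)<3: return None
    (cx,cy),rad=cv2.minEnclosingCircle(q[:,:2].astype(np.float32))
    return len(q),np.round([cx,cy,rad,np.median(q[:,2])],4),q[:,:2].mean(0).round(4)
E
python3 - <<'E'
from h import *
S={'top':dict(jar=(289,247),lsp=(442,232),ssp=(354,243),stk=(216,249),tsp=(427,262),tst=(202,228),bot=(304,134)),
'scene':dict(jar=(397,178),lsp=(240,138),ssp=(325,165),stk=(488,203),tsp=(272,130),tst=(502,227),bot=(306,268))}
H=dict(jar=.065,lsp=.05,ssp=.036,stk=.075,tsp=.05,tst=.075,bot=.059)
for n in S:
    c=dict(np.load(f'pics/{n}0.npz'));P=cloud(c)
    for k,uv in S[n].items(): print(n,k,topat(c,P,uv,16,H[k]-.005,H[k]+.006))
    K=c['camera_matrix'];T=c['T']
    hsv=cv2.cvtColor(c['frame'],cv2.COLOR_RGB2HSV)
    for k,uv,h in [('coaster',(270,188) if n=='top' else (389,251),.006),('block',(349,185) if n=='top' else (293,213),.012)]:
        m=((hsv[...,1]>70)&(hsv[...,0]<30)).astype(np.uint8)
        _,L,st,ct=cv2.connectedComponentsWithStats(m)
        l=L[uv[1],uv[0]]
        v,u=np.nonzero(L==l)
        d=np.stack([(u-K[0,2])/K[0,0],(v-K[1,2])/K[1,1],np.ones(len(u))],-1)@T[:3,:3].T
        X=T[:3,3]+d*((h-T[2,3])/d[:,2])[:,None]
        print(n,k,len(u),cv2.minAreaRect((X[:,:2]*1000).astype(np.float32)),X[:,:2].mean(0).round(4), np.median(P[v,u,2]).round(4))
    z=P[...,2]; print('table z',np.median(z[np.abs(z)<.02]))
E
```

```text
top jar (299, array([0.4409, 0.1055, 0.0277, 0.064 ]), array([0.4406, 0.1053]))
top lsp (182, array([ 0.475 , -0.3338,  0.0219,  0.0489]), array([ 0.4754, -0.3336]))
top ssp (69, array([ 0.4524, -0.0813,  0.0137,  0.035 ]), array([ 0.4531, -0.0812]))
top stk (68, array([0.4389, 0.3191, 0.0128, 0.0741]), array([0.4389, 0.3187]))
top tsp (185, array([ 0.3958, -0.2843,  0.0218,  0.0491]), array([ 0.3958, -0.2841]))
top tst (64, array([0.5018, 0.3647, 0.0128, 0.0743]), array([0.5009, 0.3639]))
top bot (32, array([0.78  , 0.0633, 0.0101, 0.0578]), array([0.78  , 0.0629]))
top coaster 658 ((619.3172607421875, 168.32989501953125), (85.79977416992188, 84.82002258300781), 0.1452401876449585) [0.6189 0.1681] 0.0051
top block 514 ((623.9879150390625, -71.46360778808594), (68.75316619873047, 66.8518295288086), 89.181884765625) [ 0.6234 -0.0711] 0.011
table z -0.000802566493581014
scene jar (296, array([0.4445, 0.1057, 0.0295, 0.065 ]), array([0.4465, 0.106 ]))
scene lsp (134, array([ 0.4767, -0.3356,  0.024 ,  0.0501]), array([ 0.4799, -0.3328]))
scene ssp (68, array([ 0.4564, -0.0823,  0.0145,  0.0362]), array([ 0.4573, -0.0808]))
scene stk (85, array([0.4405, 0.3195, 0.0145, 0.0751]), array([0.4436, 0.3183]))
scene tsp (122, array([ 0.4003, -0.2837,  0.0252,  0.0505]), array([ 0.4005, -0.2833]))
scene tst (105, array([0.5046, 0.3637, 0.0139, 0.0748]), array([0.5066, 0.3636]))
scene bot (81, array([0.7834, 0.0628, 0.0109, 0.0587]), array([0.7843, 0.0632]))
scene coaster 1049 ((624.0307006835938, 168.80284118652344), (87.25443267822266, 91.32884979248047), 81.91412353515625) [0.6252 0.1693] 0.0061
scene block 710 ((631.1654052734375, -68.51433563232422), (77.35847473144531, 73.64219665527344), 1.1682548522949219) [ 0.6322 -0.0683] 0.0121
table z 0.0004636708979253168
```

```bash
python3 - <<'E'
import cv2
a=cv2.imread('pics/scene0.png');b=[cv2.resize(a[y-35:y+35,x-45:x+45],(360,280),interpolation=cv2.INTER_CUBIC) for x,y in [(250,140),(490,225),(325,170),(397,180)]]
cv2.imwrite('pics/crop.png',cv2.vconcat([cv2.hconcat(b[:2]),cv2.hconcat(b[2:])]))
E
```

```text
(no output)
```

View pics/crop.png

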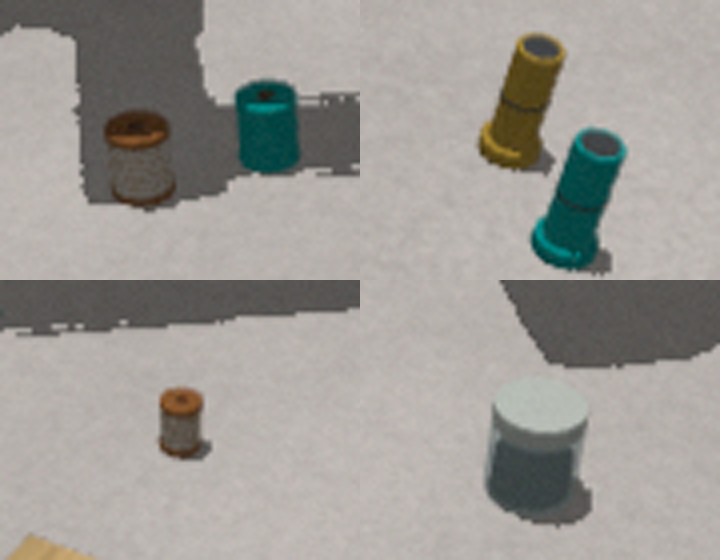

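The crops confirm the choices: wooden large spool at (240,144), brass stacker at (487,215), small spool at (325,170) and white-lidded jar at (397,185), with the turquoise ones beside them. I'm going to the jar first, turning to yaw 180 so the tool axes line up with the world axes.

Call:
apply_moves:
  targets:
    - [1, 0, 0, 0, 0, 0, 0.0702]
    - [1, 0, 0, 0, 0, 0, 0.0702]
    - [1, 0, 0, 0, 0, 0, 0.0702]
    - [1, 0, 0, 0, 0, 0, 0.07]
    - [1, -0.03825, 0, 0, 0, 0, 0]
    - [1, -0.03825, 0, 0, 0, 0, 0]
    - [1, -0.03825, 0, 0, 0, 0, 0]
    - [1, -0.03825, 0, 0, 0, 0, 0]
    - [1, 0, 0.04, 0, 0, 0, 0]
    - [1, 0, 0.04, 0, 0, 0, 0]
    - [1, 0, 0.04, 0, 0, 0, 0]
    - [1, 0, 0.04, 0, 0, 0, 0]
    - [1, 0, 0.04, 0, 0, 0, 0]
    - [1, 0, 0.04, 0, 0, 0, 0]
    - [1, 0, 0.04, 0, 0, 0, 0]
    - [1, 0, 0.04, 0, 0, 0, 0]
    - [1, 0, 0.04, 0, 0, 0, 0]
    - [1, 0, 0.04, 0, 0, 0, 0]
    - [1, 0, 0.04, 0, 0, 0, 0]
    - [1, 0, 0, 0, 0, 0, 0]
  newtons: 15

```text
time_s: 1.77
tcp_pos: [0.4407, -0.1653, 0.2458]
eef_rot: [179.9, 0.1, -179.7]
contact_force: [-1.0, -0.7, -0.9]
gripper_width: 0.0882
gripper_force: 0.0
```

Call:
apply_moves:
  targets:
    - [1, 0, 0.0393, 0, 0, 0, 0]
    - [1, 0, 0.0393, 0, 0, 0, 0]
    - [1, 0, 0.0393, 0, 0, 0, 0]
    - [1, 0, 0.0393, 0, 0, 0, 0]
    - [1, 0, 0.0393, 0, 0, 0, 0]
    - [1, 0, 0.0393, 0, 0, 0, 0]
    - [1, 0, 0.0392, 0, 0, 0, 0]
    - [1, 0, 0, 0.035, 0, 0, 0]
    - [1, 0, 0, 0.035, 0, 0, 0]
    - [1, 0, 0, 0.035, 0, 0, 0]
    - [1, 0, 0, 0, 0, 0, 0]
    - [1, 0, 0, 0, 0, 0, 0]
    - [1, 0, 0, 0, 0, 0, 0]
    - [1, 0, 0, 0, 0, 0, 0]

```text
time_s: 2.93
tcp_pos: [0.4423, 0.1051, 0.1427]
eef_rot: [179.9, 0.2, -180.0]
contact_force: [-0.1, 0.4, 0.0]
gripper_width: 0.0876
gripper_force: 0.0
```

```bash
python3 - <<'E'
from h import *
s=get_state();print(s['time_s'],s['tcp_pos'],s['eef_rot'],s['qd'].round(2))
c=snap('wrist','w1');print(c['camera_matrix'],c['T'].round(4))
P=None
E
```

```text
2.9333 [0.44230291 0.10509851 0.14269399] [ 1.79907721e+02  1.65380445e-01 -1.79999570e+02] [-0.06 -0.46 -0.17 -0.28  0.52 -0.02]
[[309.70691629   0.         316.06924084]
 [  0.         309.70691629 206.02412674]
 [  0.           0.           1.        ]] [[ 5.000e-04  9.562e-01  2.926e-01  3.627e-01]
 [ 1.000e+00 -9.000e-04  1.500e-03  1.045e-01]
 [ 1.700e-03  2.926e-01 -9.562e-01  2.809e-01]
 [ 0.000e+00  0.000e+00  0.000e+00  1.000e+00]]
```

View pics/w1.png

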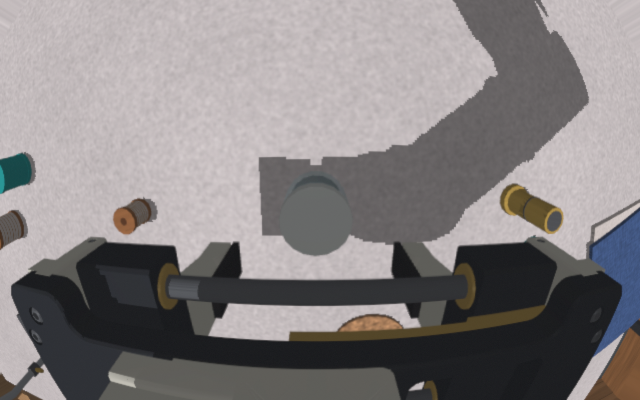

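Wrist view: lid centred at about (315,218), which casts to (0.438–0.441, 0.104). That agrees with the top view. I'll descend and grip.

Call:
apply_moves:
  targets:
    - [1, 0, 0, 0.034, 0, 0, 0]
    - [1, 0, 0, 0.034, 0, 0, 0]
    - [1, 0, 0, 0.034, 0, 0, 0]
    - [1, 0, 0, 0, 0, 0, 0]
    - [1, 0, 0, 0, 0, 0, 0]
    - [0, 0, 0, 0, 0, 0, 0]
    - [0, 0, 0, 0, 0, 0, 0]
    - [0, 0, 0, 0, 0, 0, 0]
    - [0, 0, 0, 0, 0, 0, 0]
    - [0, 0, 0, 0, 0, 0, 0]
    - [0, 0, 0, 0, 0, 0, 0]
    - [0, 0, 0, 0, 0, 0, 0]
    - [0, 0, 0, 0, 0, 0, 0]
    - [0, 0, 0, 0, 0, 0, 0]
    - [0, 0, 0, 0, 0, 0, 0]
  newtons: 20

```text
time_s: 4.23
tcp_pos: [0.4413, 0.1048, 0.0393]
eef_rot: [180.0, 0.1, -180.0]
contact_force: [-2.0, -0.2, 9.0]
gripper_width: 0.0556
gripper_force: 20.0
```

Call:
apply_moves:
  targets:
    - [0, 0, 0, -0.02, 0, 0, 0]
    - [0, 0, 0, -0.02, 0, 0, 0]
    - [0, 0, 0, -0.02, 0, 0, 0]
    - [0, -0.0255, 0.0091, 0, 0, 0, 0]
    - [0, -0.0255, 0.0091, 0, 0, 0, 0]
    - [0, -0.0255, 0.0091, 0, 0, 0, 0]
    - [0, -0.0255, 0.0091, 0, 0, 0, 0]
    - [0, -0.0255, 0.0091, 0, 0, 0, 0]
    - [0, -0.0255, 0.0091, 0, 0, 0, 0]
    - [0, -0.0255, 0.0089, 0, 0, 0, 0]
    - [0, 0, 0, 0, 0, 0, 0]
    - [0, 0, 0, 0, 0, 0, 0]
    - [0, 0, 0, 0, 0, 0, 0]

```text
time_s: 5.32
tcp_pos: [0.6185, 0.1676, 0.0977]
eef_rot: [-180.0, -0.1, 180.0]
contact_force: [-0.5, 0.3, -2.0]
gripper_width: 0.0555
gripper_force: 20.0
```

Call:
apply_moves:
  targets:
    - [0, -0.0005, 0.0005, 0.02, 0, 0, 0]
    - [0, 0, 0, 0.018, 0, 0, 0]
    - [0, 0, 0, 0.008, 0, 0, 0]
    - [0, 0, 0, 0.005, 0, 0, 0]
    - [0, 0, 0, 0, 0, 0, 0]
    - [0, 0, 0, 0, 0, 0, 0]
    - [0, 0, 0, 0, 0, 0, 0]
    - [0, 0, 0, 0, 0, 0, 0]

```text
time_s: 5.98
tcp_pos: [0.6205, 0.1688, 0.0486]
eef_rot: [180.0, 0.1, -180.0]
contact_force: [-0.3, -0.3, -1.5]
gripper_width: 0.0557
gripper_force: 20.0
```

Call:
apply_moves:
  targets:
    - [0, 0, 0, 0.002, 0, 0, 0]
    - [0, 0, 0, 0, 0, 0, 0]
    - [0, 0, 0, 0, 0, 0, 0]
    - [1, 0, 0, 0, 0, 0, 0]
    - [1, 0, 0, 0, 0, 0, 0]
    - [1, 0, 0, 0, 0, 0, 0]
    - [1, 0, 0, 0, 0, 0, 0]
    - [1, 0, 0, 0, 0, 0, 0]
    - [1, 0, 0, 0, 0, 0, 0]
    - [1, 0, 0, -0.02, 0, 0, 0]
    - [1, 0, 0, -0.04, 0, 0, 0]
    - [1, 0, 0, -0.04, 0, 0, 0]
    - [1, 0, 0, 0, 0, 0, 0]

```text
time_s: 7.07
tcp_pos: [0.6241, 0.1701, 0.1543]
eef_rot: [179.8, 0.7, -179.9]
contact_force: [1.7, 0.3, 1.4]
gripper_width: 0.0877
gripper_force: 0.0
```

Call:
apply_moves:
  targets:
    - [1, 0.0104, -0.036, 0, 0, 0, 0]
    - [1, 0.0104, -0.036, 0, 0, 0, 0]
    - [1, 0.0104, -0.036, 0, 0, 0, 0]
    - [1, 0.0104, -0.036, 0, 0, 0, 0]
    - [1, 0.0104, -0.036, 0, 0, 0, 0]
    - [1, 0.0104, -0.036, 0, 0, 0, 0]
    - [1, 0.0104, -0.036, 0, 0, 0, 0]
    - [1, 0.0104, -0.036, 0, 0, 0, 0]
    - [1, 0.0104, -0.036, 0, 0, 0, 0]
    - [1, 0.0104, -0.036, 0, 0, 0, 0]
    - [1, 0.0104, -0.036, 0, 0, 0, 0]
    - [1, 0.0104, -0.036, 0, 0, 0, 0]
    - [1, 0.0104, -0.036, 0, 0, 0, 0]
    - [1, 0.0098, -0.035, 0, 0, 0, 0]
    - [1, 0, 0, 0, 0, 0, 0]
    - [1, 0, 0, 0, 0, 0, 0]
    - [1, 0, 0, 0, 0, 0, 0]

```text
time_s: 8.48
tcp_pos: [0.4747, -0.3346, 0.1454]
eef_rot: [180.0, -0.0, 179.9]
contact_force: [-0.4, 0.3, 0.9]
gripper_width: 0.0873
gripper_force: 0.0
```

```bash
python3 - <<'E'
from h import *
c=snap('wrist','w2'); print(get_state()['tcp_pos'])
c=snap('top','top1')
P=cloud(c);print(topat(c,P,(270,180),18,.064,.078)); print(topat(c,P,(442,232),16,.045,.056))
E
```

```text
[ 0.47503405 -0.33406526  0.14555553]
(297, array([0.6192, 0.1698, 0.0283, 0.0699]), array([0.6188, 0.1691]))
(37, array([ 0.4683, -0.3415,  0.011 ,  0.049 ]), array([ 0.4674, -0.3415]))
```

View pics/w2.png

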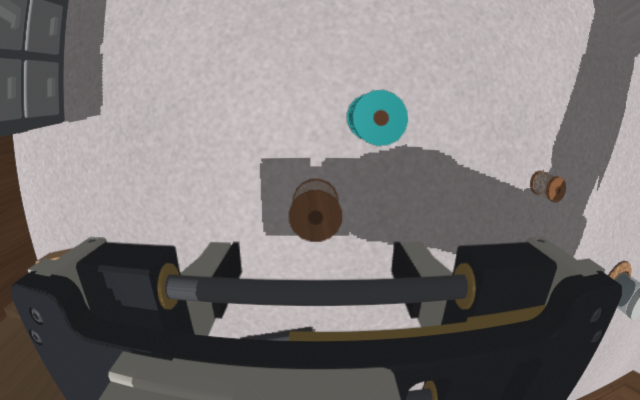

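Jar is within 1.5 mm of the coaster centre. The wrist view shows the wooden spool at (316,216), lined up between the jaws, with the turquoise one clear at (380,117).

Call:
apply_moves:
  targets:
    - [1, 0, 0, 0.035, 0, 0, 0]
    - [1, 0, 0, 0.035, 0, 0, 0]
    - [1, 0, 0, 0.03, 0, 0, 0]
    - [1, 0, 0, 0.019, 0, 0, 0]
    - [1, 0, 0, 0, 0, 0, 0]
    - [1, 0, 0, 0, 0, 0, 0]
    - [0, 0, 0, 0, 0, 0, 0]
    - [0, 0, 0, 0, 0, 0, 0]
    - [0, 0, 0, 0, 0, 0, 0]
    - [0, 0, 0, 0, 0, 0, 0]
    - [0, 0, 0, 0, 0, 0, 0]
    - [0, 0, 0, 0, 0, 0, 0]
    - [0, 0, 0, 0, 0, 0, 0]
    - [0, 0, 0, 0, 0, 0, 0]
    - [0, 0, 0, 0, 0, 0, 0]
    - [0, 0, 0, 0, 0, 0, 0]
    - [0, 0, 0, 0, 0, 0, 0]
  newtons: 12

```text
time_s: 10.0
tcp_pos: [0.4751, -0.3346, 0.0267]
eef_rot: [-180.0, 0.0, -180.0]
contact_force: [0.6, 0.3, 2.9]
gripper_width: 0.0438
gripper_force: 12.0
```

Call:
apply_moves:
  targets:
    - [0, 0, 0, -0.02, 0, 0, 0]
    - [0, 0, 0, -0.02, 0, 0, 0]
    - [0, 0, 0, -0.02, 0, 0, 0]
    - [0, 0, 0.03, 0, 0, 0, 0]
    - [0, 0, 0.03, 0, 0, 0, 0]
    - [0, 0, 0.03, 0, 0, 0, 0]
    - [0, -0.0213, 0.0246, 0, 0, 0, 0]
    - [0, -0.0213, 0.0246, 0, 0, 0, 0]
    - [0, -0.0213, 0.0246, 0, 0, 0, 0]
    - [0, -0.0213, 0.0246, 0, 0, 0, 0]
    - [0, -0.0213, 0.0246, 0, 0, 0, 0]
    - [0, -0.0213, 0.0246, 0, 0, 0, 0]
    - [0, -0.0212, 0.0244, 0, 0, 0, 0]
    - [0, 0, 0, 0, 0, 0, 0]
    - [0, 0, 0, 0, 0, 0, 0]
    - [0, 0, 0, 0, 0, 0, 0]
    - [0, 0, 0, 0, 0, 0, 0]

```text
time_s: 11.42
tcp_pos: [0.623, -0.073, 0.0862]
eef_rot: [-180.0, -0.1, 180.0]
contact_force: [0.2, -0.3, -0.4]
gripper_width: 0.0429
gripper_force: 12.0
```

Call:
apply_moves:
  targets:
    - [0, 0, 0, 0.02, 0, 0, 0]
    - [0, 0, 0, 0.016, 0, 0, 0]
    - [0, 0, 0, 0.008, 0, 0, 0]
    - [0, 0, 0, 0.003, 0, 0, 0]
    - [0, 0, 0, 0, 0, 0, 0]
    - [0, 0, 0, 0, 0, 0, 0]
    - [0, 0, 0, 0, 0, 0, 0]
    - [0, 0, 0, 0, 0, 0, 0]

```text
time_s: 12.08
tcp_pos: [0.6243, -0.0725, 0.0402]
eef_rot: [180.0, 0.1, 180.0]
contact_force: [-0.7, -0.0, -0.9]
gripper_width: 0.0435
gripper_force: 12.0
```

Call:
apply_moves:
  targets:
    - [0, 0, 0, 0.0015, 0, 0, 0]
    - [0, 0, 0, 0, 0, 0, 0]
    - [0, 0, 0, 0, 0, 0, 0]
    - [1, 0, 0, 0, 0, 0, 0]
    - [1, 0, 0, 0, 0, 0, 0]
    - [1, 0, 0, 0, 0, 0, 0]
    - [1, 0, 0, 0, 0, 0, 0]
    - [1, 0, 0, 0, 0, 0, 0]
    - [1, 0, 0, 0, 0, 0, 0]
    - [1, 0, 0, -0.02, 0, 0, 0]
    - [1, 0, 0, -0.04, 0, 0, 0]
    - [1, 0, 0, -0.04, 0, 0, 0]
    - [1, 0.0342, -0.002, 0, 0, 0, 0]
    - [1, 0.0342, -0.002, 0, 0, 0, 0]
    - [1, 0.0342, -0.002, 0, 0, 0, 0]
    - [1, 0.0342, -0.002, 0, 0, 0, 0]
    - [1, 0.0342, -0.002, 0, 0, 0, 0]
    - [1, 0, 0, 0, 0, 0, 0]
    - [1, 0, 0, 0, 0, 0, 0]
    - [1, 0, 0, 0, 0, 0, 0]

```text
time_s: 13.75
tcp_pos: [0.4536, -0.0823, 0.1387]
eef_rot: [180.0, 0.1, -180.0]
contact_force: [0.2, -0.3, 0.1]
gripper_width: 0.0878
gripper_force: 0.0
```

```bash
python3 - <<'E'
from h import *
c=snap('wrist','w3'); print(get_state()['tcp_pos'])
c=snap('top','top2')
P=cloud(c);print(topat(c,P,(350,180),18,.054,.068)); print(topat(c,P,(354,243),16,.031,.042))
E
```

```text
[ 0.45394121 -0.0822822   0.13848744]
(176, array([ 0.6242, -0.0717,  0.0216,  0.0611]), array([ 0.624 , -0.0714]))
None
```

View pics/w3.png

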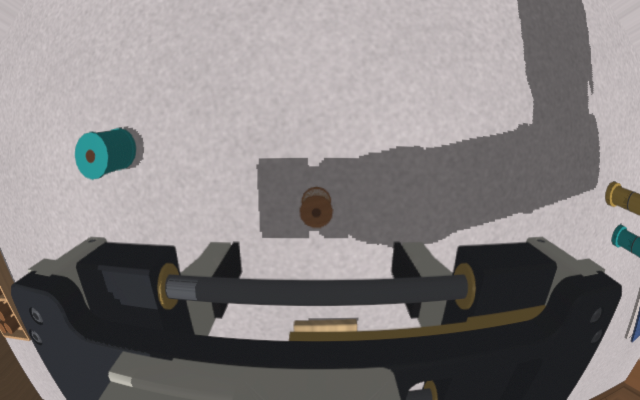

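View pics/top2.png

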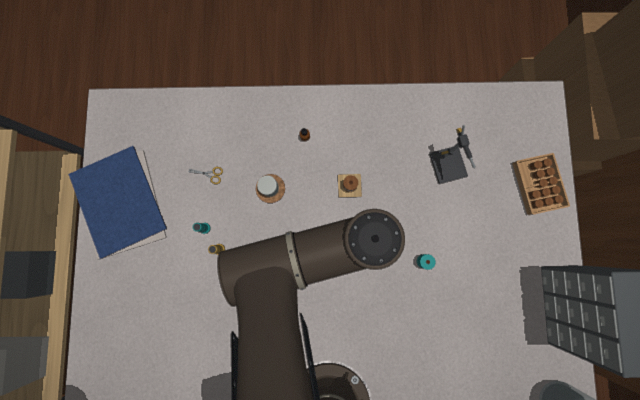

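Top view: the large spool stands within 1 mm of the block centre at (349,183), and the jar is on the coaster at (268,186). Wrist view: the small spool at (316,212) casts to x = 0.453, right under the tool.

Call:
apply_moves:
  targets:
    - [1, 0, 0, 0.035, 0, 0, 0]
    - [1, 0, 0, 0.035, 0, 0, 0]
    - [1, 0, 0, 0.03, 0, 0, 0]
    - [1, 0, 0, 0.0145, 0, 0, 0]
    - [1, 0, 0, 0, 0, 0, 0]
    - [1, 0, 0, 0, 0, 0, 0]
    - [0, 0, 0, 0, 0, 0, 0]
    - [0, 0, 0, 0, 0, 0, 0]
    - [0, 0, 0, 0, 0, 0, 0]
    - [0, 0, 0, 0, 0, 0, 0]
    - [0, 0, 0, 0, 0, 0, 0]
    - [0, 0, 0, 0, 0, 0, 0]
    - [0, 0, 0, 0, 0, 0, 0]
    - [0, 0, 0, 0, 0, 0, 0]
    - [0, 0, 0, 0, 0, 0, 0]
    - [0, 0, 0, 0, 0, 0, 0]
    - [0, 0, 0, 0, 0, 0, 0]
    - [0, 0, 0, 0, 0, 0, 0]
    - [0, 0, 0, 0, 0, 0, 0]
  newtons: 8

```text
time_s: 15.43
tcp_pos: [0.453, -0.0825, 0.0236]
eef_rot: [-180.0, 0.0, -180.0]
contact_force: [-0.2, 0.7, 1.3]
gripper_width: 0.0274
gripper_force: 8.0
```

Call:
apply_moves:
  targets:
    - [0, 0, 0, -0.02, 0, 0, 0]
    - [0, 0, 0, -0.03, 0, 0, 0]
    - [0, 0, 0, -0.03, 0, 0, 0]
    - [0, 0, 0, -0.02, 0, 0, 0]
    - [0, -0.0286, 0.0017, 0, 0, 0, 0]
    - [0, -0.0286, 0.0017, 0, 0, 0, 0]
    - [0, -0.0286, 0.0017, 0, 0, 0, 0]
    - [0, -0.0286, 0.0017, 0, 0, 0, 0]
    - [0, -0.0286, 0.0017, 0, 0, 0, 0]
    - [0, -0.0284, 0.0015, 0, 0, 0, 0]
    - [0, 0, 0, 0, 0, 0, 0]
    - [0, 0, 0, 0, 0, 0, 0]
    - [0, 0, 0, 0, 0, 0, 0]
    - [0, 0, 0, 0.02, 0, 0, 0]
    - [0, 0, 0, 0.015, 0, 0, 0]
    - [0, 0, 0, 0, 0, 0, 0]
    - [0, 0, 0, 0, 0, 0, 0]
    - [0, 0, 0, 0, 0, 0, 0]
    - [0, 0, 0, 0, 0, 0, 0]

```text
time_s: 17.02
tcp_pos: [0.6247, -0.0724, 0.0898]
eef_rot: [180.0, 0.1, -180.0]
contact_force: [-0.2, -0.2, 0.8]
gripper_width: 0.0276
gripper_force: 8.0
```

Call:
apply_moves:
  targets:
    - [0, 0, 0, 0.002, 0, 0, 0]
    - [0, 0, 0, 0.001, 0, 0, 0]
    - [0, 0, 0, 0, 0, 0, 0]
    - [0, 0, 0, 0, 0, 0, 0]
    - [0.6, 0, 0, 0, 0, 0, 0]
    - [0.6, 0, 0, 0, 0, 0, 0]
    - [0.6, 0, 0, 0, 0, 0, 0]
    - [0.6, 0, 0, 0, 0, 0, 0]
    - [0.6, 0, 0, 0, 0, 0, 0]
    - [0.6, 0, 0, -0.02, 0, 0, 0]
    - [0.6, 0, 0, -0.04, 0, 0, 0]
    - [0.6, 0, 0, -0.04, 0, 0, 0]
    - [0.6, 0, 0, 0, 0, 0, 0]
    - [0.6, 0, 0, 0, 0, 0, 0]

```text
time_s: 18.18
tcp_pos: [0.6259, -0.0723, 0.1889]
eef_rot: [180.0, 0.3, -180.0]
contact_force: [-0.9, -0.1, -0.4]
gripper_width: 0.0525
gripper_force: 0.0
```

Call:
apply_moves:
  targets:
    - [0.6, 0.0168, 0.0354, 0, 0, 0, 0]
    - [0.6, 0.0168, 0.0354, 0, 0, 0, 0]
    - [0.6, 0.0168, 0.0354, 0, 0, 0, 0]
    - [0.6, 0.0168, 0.0354, 0, 0, 0, 0]
    - [0.6, 0.0168, 0.0354, 0, 0, 0, 0]
    - [0.6, 0.0168, 0.0354, 0, 0, 0, 0]
    - [0.6, 0.0168, 0.0354, 0, 0, 0, 0]
    - [0.6, 0.0168, 0.0354, 0, 0, 0, 0]
    - [0.6, 0.0168, 0.0354, 0, 0, 0, 0]
    - [0.6, 0.0168, 0.0354, 0, 0, 0, 0]
    - [0.6, 0.0175, 0.036, 0, 0, 0, 0]
    - [0.6, 0, 0, 0, 0, 0, 0]
    - [0.6, 0, 0, 0, 0, 0, 0]
    - [0.6, 0, 0, 0, 0, 0, 0]

```text
time_s: 19.35
tcp_pos: [0.4383, 0.3173, 0.1847]
eef_rot: [-179.9, -0.1, -179.9]
contact_force: [0.2, 0.3, -0.3]
gripper_width: 0.053
gripper_force: 0.0
```

```bash
python3 - <<'E'
from h import *
s=get_state();print(s['joints'].round(1),s['tcp_pos'])
c=snap('wrist','w4')
c=snap('top','top3')
P=cloud(c);print(topat(c,P,(350,180),18,.09,.105),topat(c,P,(216,249),14,.07,.081),topat(c,P,(270,180),18,.064,.078))
c=snap('scene','s1');P=cloud(c);print(topat(c,P,(293,185),20,.09,.105),topat(c,P,(293,185),25,.058,.066))
a=c['frame'][120:270,240:440,::-1]
cv2.imwrite('pics/s1c.png',cv2.hconcat([cv2.resize(a,(400,300)),cv2.resize(cv2.imread('pics/w4.png'),(400,300))]))
E
```

```text
[  56.7   10.9  -21.1   -0.   -58.1 -146.6] [0.43826389 0.31726041 0.18470481]
(77, array([ 0.6233, -0.0714,  0.0136,  0.0963]), array([ 0.6233, -0.0713])) None (292, array([0.619 , 0.1696, 0.0279, 0.0697]), array([0.619, 0.169]))
(105, array([ 0.6248, -0.0717,  0.0159,  0.098 ]), array([ 0.6285, -0.0706])) (126, array([ 0.6262, -0.0709,  0.0232,  0.0622]), array([ 0.6344, -0.0679]))
```

View pics/s1c.png

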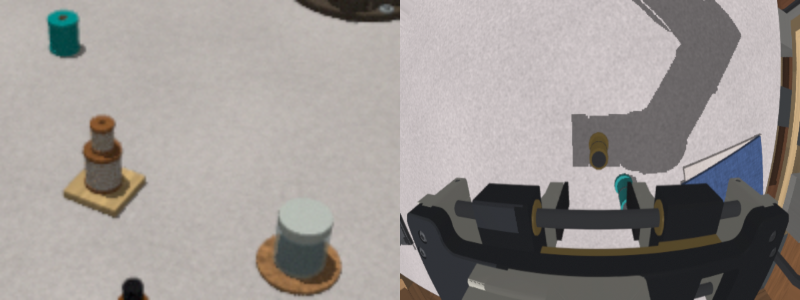

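Scene crop: the small spool sits centred on the large one on the block (100,150 in the crop), and the jar is on the coaster. Wrist: the stacker mouth is right under the tool, with the turquoise one beyond it. I'll turn 90° so the jaws close along x and the body stays clear of the stack when placing.

Call:
apply_moves:
  targets:
    - [0.6, 0, 0, 0, 0, 0, -0.0769]
    - [0.6, 0, 0, 0, 0, 0, -0.0769]
    - [0.6, 0, 0, 0, 0, 0, -0.0769]
    - [0.6, 0, 0, 0, 0, 0, -0.0769]
    - [0.6, 0, 0, 0, 0, 0, -0.0769]
    - [0.6, 0, 0, 0, 0, 0, -0.0769]
    - [0.6, 0, 0, 0, 0, 0, -0.0769]
    - [0.6, 0, 0, 0, 0, 0, -0.0769]
    - [0.6, 0, 0, 0, 0, 0, -0.0769]
    - [0.6, 0, 0, 0, 0, 0, -0.0769]
    - [0.6, 0, 0, 0, 0, 0, -0.0769]
    - [0.6, 0, 0, 0, 0, 0, -0.0769]
    - [0.6, 0, 0, 0, 0, 0, -0.0772]
    - [0.6, 0, 0, 0, 0, 0, 0]
    - [0.6, 0, 0, 0, 0, 0, 0]
    - [0.6, 0, 0, 0, 0, 0, 0]

```text
time_s: 20.83
tcp_pos: [0.4392, 0.3169, 0.1856]
eef_rot: [180.0, -0.0, -90.3]
contact_force: [-0.3, -0.4, 0.6]
gripper_width: 0.0527
gripper_force: 0.0
```

Call:
apply_moves:
  targets:
    - [0.6, -0.001, 0, 0.035, 0, 0, 0]
    - [0.6, 0, 0, 0.035, 0, 0, 0]
    - [0.6, 0, 0, 0.035, 0, 0, 0]
    - [0.6, 0, 0, 0.02, 0, 0, 0]
    - [0.6, 0, 0, 0.013, 0, 0, 0]
    - [0.6, 0, 0, 0, 0, 0, 0]
    - [0.6, 0, 0, 0, 0, 0, 0]
    - [0, 0, 0, 0, 0, 0, 0]
    - [0, 0, 0, 0, 0, 0, 0]
    - [0, 0, 0, 0, 0, 0, 0]
    - [0, 0, 0, 0, 0, 0, 0]
    - [0, 0, 0, 0, 0, 0, 0]
    - [0, 0, 0, 0, 0, 0, 0]
    - [0, 0, 0, 0, 0, 0, 0]
    - [0, 0, 0, 0, 0, 0, 0]
    - [0, 0, 0, 0, 0, 0, 0]
    - [0, 0, 0, 0, 0, 0, 0]
  newtons: 15

```text
time_s: 22.25
tcp_pos: [0.4392, 0.3189, 0.0484]
eef_rot: [-180.0, 0.0, -90.0]
contact_force: [-1.3, -0.7, 6.3]
gripper_width: 0.0258
gripper_force: 15.0
```

Call:
apply_moves:
  targets:
    - [0, 0, 0, -0.02, 0, 0, 0]
    - [0, 0, 0, -0.03, 0, 0, 0]
    - [0, 0, 0, -0.03, 0, 0, 0]
    - [0, 0, 0, -0.03, 0, 0, 0]
    - [0, 0, 0, -0.03, 0, 0, 0]
    - [0, 0.0271, -0.0183, 0, 0, 0, 0]
    - [0, 0.0271, -0.0183, 0, 0, 0, 0]
    - [0, 0.0271, -0.0183, 0, 0, 0, 0]
    - [0, 0.0271, -0.0183, 0, 0, 0, 0]
    - [0, 0.0271, -0.0183, 0, 0, 0, 0]
    - [0, 0.0271, -0.0183, 0, 0, 0, 0]
    - [0, 0.0271, -0.0183, 0, 0, 0, 0]
    - [0, 0.0271, -0.0183, 0, 0, 0, 0]
    - [0, 0.0271, -0.0183, 0, 0, 0, 0]
    - [0, 0.0267, -0.0178, 0, 0, 0, 0]
    - [0, 0, 0, 0, 0, 0, 0]
    - [0, 0, 0, 0, 0, 0, 0]
    - [0, 0, 0, 0, 0, 0, 0]
    - [0, 0, 0, 0, 0, 0, 0]

```text
time_s: 23.83
tcp_pos: [0.6208, 0.0485, 0.1874]
eef_rot: [180.0, 0.0, -90.0]
contact_force: [0.1, 0.4, -1.3]
gripper_width: 0.0257
gripper_force: 15.0
```

```bash
python3 - <<'E'
from h import *
print([get_state()[k].round(4) for k in ['tcp_pos','eef_rot','joints']])
E
```

```text
[array([0.6208, 0.0485, 0.1874]), array([ 1.799688e+02,  4.300000e-03, -8.997240e+01]), array([ 2.23944e+01,  1.80936e+01, -1.08256e+01, -1.81000e-02,
       -6.11080e+01, -2.23580e+01])]
```

Call:
apply_moves:
  targets:
    - [0, 0, -0.0005, 0.035, 0, 0, 0]
    - [0, 0, 0, 0.035, 0, 0, 0]
    - [0, 0, 0, 0.035, 0, 0, 0]
    - [0, 0, 0, 0.02, 0, 0, 0]
    - [0, 0, 0, 0.012, 0, 0, 0]
    - [0, 0, 0, 0, 0, 0, 0]
    - [0, 0, 0, 0, 0, 0, 0]
    - [0, 0, 0, 0, 0, 0, 0]
    - [0, 0, 0, 0, 0, 0, 0]

```text
time_s: 24.58
tcp_pos: [0.6229, 0.0486, 0.0523]
eef_rot: [-179.8, 0.1, -90.0]
contact_force: [-0.1, -0.0, -1.6]
gripper_width: 0.026
gripper_force: 15.0
```

Call:
apply_moves:
  targets:
    - [0, 0, 0, 0.002, 0, 0, 0]
    - [0, 0, 0, 0.0007, 0, 0, 0]
    - [0, 0, 0, 0, 0, 0, 0]
    - [0, 0, 0, 0, 0, 0, 0]
    - [0.6, 0, 0, 0, 0, 0, 0]
    - [0.6, 0, 0, 0, 0, 0, 0]
    - [0.6, 0, 0, 0, 0, 0, 0]
    - [0.6, 0, 0, 0, 0, 0, 0]
    - [0.6, 0, 0, 0, 0, 0, 0]
    - [0.6, 0, 0, -0.02, 0, 0, 0]
    - [0.6, 0, 0, -0.03, 0, 0, 0]
    - [0.6, 0, 0, -0.035, 0, 0, 0]
    - [0.6, 0, 0, -0.035, 0, 0, 0]
    - [0.6, 0, 0, -0.035, 0, 0, 0]
    - [0.6, 0, 0, 0, 0, 0, 0]
    - [0.6, 0, 0.035, 0, 0, 0, 0]
    - [0.6, 0, 0.035, 0, 0, 0, 0]
    - [0.6, 0, 0.035, 0, 0, 0, 0]
    - [0.6, 0, 0.035, 0, 0, 0, 0]
    - [0.6, 0, 0.03, 0, 0, 0, 0]

```text
time_s: 26.25
tcp_pos: [0.4497, 0.0474, 0.2024]
eef_rot: [180.0, 0.0, -90.0]
contact_force: [-1.1, 0.2, 0.9]
gripper_width: 0.0528
gripper_force: 0.0
```

```bash
python3 - <<'E'
from h import *
c=snap('top','top4')
P=cloud(c)
for k,uv,r,h in [('stk',(310,180),16,.075),('jar',(270,180),18,.071),('small',(350,180),18,.098),('bot',(304,134),16,.059)]: print(k,topat(c,P,uv,r,h-.005,h+.006))
snap('scene','s2')
print(get_state()['tcp_pos'])
E
```

```text
stk (61, array([0.62  , 0.0484, 0.0127, 0.0739]), array([0.6195, 0.0486]))
jar (290, array([0.619 , 0.1693, 0.0282, 0.0699]), array([0.6189, 0.1694]))
small (72, array([ 0.6232, -0.0713,  0.0136,  0.0974]), array([ 0.6232, -0.0711]))
bot (35, array([0.7799, 0.0625, 0.0098, 0.0581]), array([0.7792, 0.0628]))
[0.44794746 0.04721575 0.20304797]
```

View pics/s2.png

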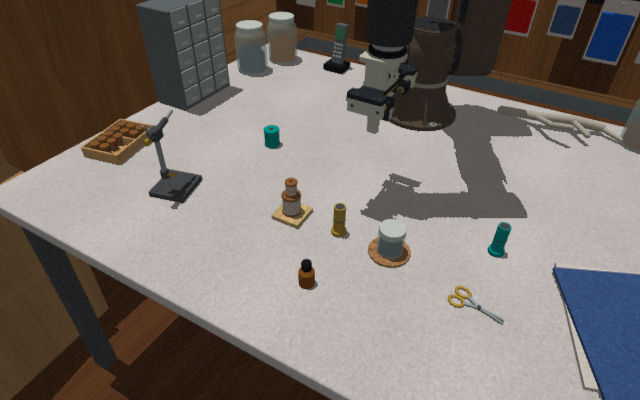

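View pics/top4.png

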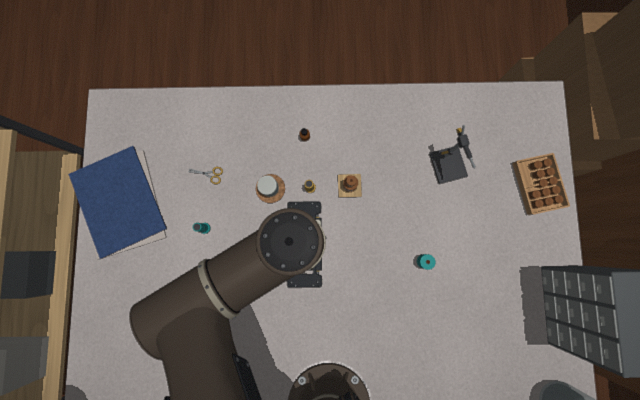

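Both views show everything standing: jar (268,186), stacker (309,186) and stack (349,183) in line. The stacker is within about 2 mm of the midpoint. The bottle's measured position hasn't changed, and the vise and scissors look unmoved.

Call:
apply_moves:
  targets:
    - [0.6, 0, 0, 0, 0, 0, 0]
    - [0.6, 0, 0, 0, 0, 0, 0]
    - [0.6, 0, 0, 0, 0, 0, 0]
    - [0.6, 0, 0, 0, 0, 0, 0]

```text
time_s: 26.68
tcp_pos: [0.4525, 0.048, 0.2026]
eef_rot: [180.0, -0.0, -90.0]
contact_force: [0.8, 0.1, -0.0]
gripper_width: 0.0528
gripper_force: 0.0
```

```bash
python3 -c "
from h import *
print(close_job())"
```

```text
the job is handed in; nothing more can be done
None
```

The job is handed in at about 27 s: by the top camera, the jar on the coaster, the two-spool stack on the block and the stacker between them each stand within about 2 mm of where you asked, and the vise, scissors and bottle were left where they were.

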